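# Open the soap dispenser by one click and pump it

## Task

The soap dispenser is closed: with a fingertip against its knurled collar, turn the collar counter-clockwise (seen from above) to the first click, from the red dot to the green one and no further. Then push the pump head all the way down and let it come back up. Do not push the head down before the collar is open, do not pick anything up, and leave the other things on the board where they are.

Things in the scene. Friction and masses are not known exactly. Their poses are not given: they have to be found in the camera images.
- dispenser: White plastic push soap dispenser, screwed down, immovable. Origin: centre of its underside, on the board; z up; spout along its -x. Round bottle 82 mm across to 78 mm height, 72 mm at 90 mm; above it a grey knurled collar (92 to 114 mm height), then the white pump head, all on one vertical axis. A flat steel drip tray, 6 mm high, 84 mm wide, reaches 125 mm out under the spout.
- collar_centre (a point): On the dispenser's axis, half-way up the knurled collar (103 mm above the board). The collar is a grey disc with black ribs, 88 mm across, 22 mm tall; it turns with a fingertip pressed against its rim (4 N or more) and moved along it. Its orange line points at dots on the white plate inside it: red = closed, green = open (on the side away from the spout), yellow = refill.
- collar (a joint): Turn of the collar in rad, growing counter-clockwise seen from above. Spring clicks at 0 = closed (red), 0.52 = open (green, first click) and 1.05 = refill (yellow, second click, its end). Let go, it springs to the nearest click; the crests between lie at 0.26 and 0.79. Crossing one takes up to 0.08 N m, about 2 N along the rim.
- head_top (a point): Centre of the flat top of the round pump head, 34 mm across and 14 mm tall, on the dispenser's axis; 142 mm above the board when up. The spout, an 11 mm thick tube at 135 mm height, reaches 80 mm out from the axis.
- pump (a joint): How far the pump head is pressed down, in m: 0 = up, 0.008 = fully down on its stop. A spring brings it back up; it takes about 3 N to start and 8 N for full travel.
- ring_cone: Bystander, loose, to be left alone: white ceramic ring cone, 68 mm across the foot, 85 mm tall. Origin: centre of its underside.
- bell: Bystander, loose, to be left alone: small steel bell, 30 mm across, 30 mm tall. Origin: centre of its underside.
- mug: Bystander, loose, to be left alone: blue ceramic tumbler, 72 mm across, 85 mm tall. Origin: centre of its underside.
- coaster: Bystander, loose, to be left alone: round cork coaster, 94 mm across, 6 mm thick. Origin: centre of its underside.
- phone_case: Bystander, loose, to be left alone: blue silicone phone case lying open side up, 150 x 76 x 11 mm (long side along its x). Origin: centre of its underside.
- hair_brush: Bystander, loose, to be left alone: oak hair brush lying bristles up, 210 mm long (along its x), up to 54 mm wide, 30 mm tall. Origin: on its underside, near the middle of its length; bristles towards its +x.
There are look-alikes about, which are no part of the job. Of the things that look like the dispenser, the smaller one is meant.

How it is judged:
By the outcome, as a careful person would: the job done as asked, in the order asked, and still so for the second after the job is handed in, with the robot touching nothing.
It also fails if it takes over 42 s, if anything falls off the work surface, if the arm or the gripper's body presses on something with over 40 N, if the wrist force passes 120 N, or if a joint passes its speed limit or range.

## Robot

A 6-joint arm with a two-finger parallel gripper is mounted at the origin on the work surface. World frame = base frame: x ahead of the robot, y to its left, z up, the work surface at z = 0. Lengths are in m, angles in rad, forces in N, time in s.
With the tool pointing down it reaches from about 0.225 to 0.875 m from the base axis. Payload 3.4 kg.
Tool frame: the origin (TCP) lies on the centre line of the jaws, within the pads' length; the fingertips stand 11 mm ahead of it and the grasp point (between the pads) lies 8 mm behind it; z points along the fingers, y is the direction in which the jaws open and shut (so a half turn about z gives the same grasp; the last joint's range is limited). The gripper opens to 85 mm and grips with 20 to 120 N. Pads are 22 mm wide; open, the fingers measure 114 mm over their backs; the gripper's body (76 mm by 85 mm) begins 54 mm behind the grasp point. The pads swing forward as they close: fully open they stand 13 mm farther back than shut.
Start: joints at [-1.296, 0.276, 1.505, -0, 1.361, -0.121], TCP at [0.222, -0.531, 0.242] pointing down, gripper open.
Joint ranges: [-2.89, 2.89], [-0.75, 2.08], [0.22, 2.7], [-1.18, 4.32], [0.11, 2.71], [-2.7, 2.7]. Speed limits (rad/s): [2.57, 2.57, 3.14, 3.14, 3.14, 3.14].

## Interface

Orientations are given as a unit quaternion [w, x, y, z].
In Python, from rig import * gives the robot as it stands. The module is installed in compiled form; this text tells all that it offers.
- The arm moves only by the tool carry_out, never from a script. Its argument "plan" is one flat list of numbers, 4 for each row, row after row: the shift along the tool's x, y, z in m, then the turn about the tool's z in degrees. A call has 1 to 12 rows; each row is the pose to reach, as a shift and turn from the pose measured when the call began, along the tool's axes at that moment; what a row does not reach only later rows make up. A row lasts 1/10 s, in which the tool goes at most 50 mm and 8.59 degrees, less where a joint would pass 70% of its speed; a pose out of reach is approached as far as the arm can. A call with a gripper value outside its range is refused whole. "hand" is the opening in per cent of the stroke, from 0 (shut) to 100 (fully open), set as the call begins (left out, the last holds). The fingers move at their own pace and stop on an object; "squeeze" is the grip in N (left out, the last holds). Time passes only in rows, so rows that repeat a pose let the fingers close. It gives the time, the measured TCP pose, the force and the opening at its end, in the units of the state.
- sense(): the state, without advancing time (a new reading comes with each control period).
- grab_frame(name): name is "scene" or "top"; returns the picture (400x640x3 uint8, red, green, blue); there is no depth.
- camera_model(name): a dict with "intrinsics" (3x3 intrinsics, pixels), "dist" ([k1, k2, p1, p2, k3] as OpenCV has them; the pictures are not rectified), "T" (4x4, takes a point from camera to world coordinates). Camera axes: x right, y down, z forward; pixel columns grow to the right and rows downward; lengths in m; the calibration is good to about 2 mm. A picture is of the moment at which its call begins. camera_model takes no time and is no camera call.
- finish_job(): hands the job in, once; it reports no verdict.
Trained networks look in the newest picture that a camera, given by its name, has taken for a name from the list of things; names that differ only in an ending like _2 or _b are one class to them, and where a whole thing is asked for, a point or a joint stands for the part that bears it (a point fixed in the world has none). Each returns a list of dicts, best first, with "confidence" (0 to 1); they miss things now and then, are a little off and sometimes report something else, mostly with a low value. They report only what shows in the picture. A call takes as long as a camera call. They do not tell look-alikes from the thing itself.
- masks_of(name, camera): "region" (400x640 bool, what is visible of it) and "position" ([row, column] in pixels, amid what is visible of it).
The state is a dict: "time": time; "q": joint angles; "qd": joint speeds; "tau": joint torques, N m; "tool_pos": TCP position; "eef_rot": TCP orientation; "force": force on the tool from outside, world axes, zero at the start; "moment": the same for the moment, N m; "grip_width": opening from 0.0 (shut) to 1.0 (fully open).
Only numpy, scipy, OpenCV 4.12 (cv2) and the standard library are available. Lean on these libraries where they do the work, as an engineer would, in place of code of your own. Each camera call takes 0.05 s, during which the arm holds its last target.

## Working session

There is one attempt and no reset: what is moved stays moved. The work goes in short steps, Python scripts to look and compute and a tool call to move; the robot and the scene stay as the last step left them, time stands still between calls to the robot, and variables do not carry over. Pictures are saved under pics/ and viewed, and the job is handed in when it is done.

Besides the shell and the picture viewer there is one more tool, called after "Emit:" as name(argument=value, ...), one argument or row to a line, values as JSON. carry_out: Moves the arm, as the interface text tells. Its arguments: {"type":"object","properties":{"plan":{"type":"array"},"hand":{"type":"number"},"squeeze":{"type":"number"}},"required":["plan"]}

```bash
mkdir -p pics
python3 - <<'E'
from rig import *
import cv2
for n in ("scene","top"):
    f=grab_frame(n); cv2.imwrite(f"pics/{n}0.png",f[:,:,::-1])
    c=camera_model(n); print(n,c)
s=sense(); print(s["time"],s["tool_pos"],s["eef_rot"],s["grip_width"])
E
```

```text
scene {'intrinsics': array([[389.94612704,   0.        , 317.64785054],
       [  0.        , 389.94612704, 196.48901675],
       [  0.        ,   0.        ,   1.        ]]), 'dist': array([-0.04516732,  0.        ,  0.        ,  0.        ,  0.        ]), 'T': array([[ 0.73509669,  0.44174106, -0.5142934 ,  0.95048476],
       [ 0.67791997, -0.48741432,  0.55031973, -0.51661431],
       [-0.00757515, -0.75318797, -0.65776173,  0.71038513],
       [ 0.        ,  0.        ,  0.        ,  1.        ]])}
top {'intrinsics': array([[501.79677969,   0.        , 331.16152059],
       [  0.        , 501.79677969, 193.74750268],
       [  0.        ,   0.        ,   1.        ]]), 'dist': array([0.01673094, 0.        , 0.        , 0.        , 0.        ]), 'T': array([[ 0.00982738, -0.98298423,  0.18342689,  0.20748997],
       [-0.99994977, -0.00929972,  0.00373671, -0.00406328],
       [-0.0019673 , -0.1834544 , -0.98302625,  1.58720523],
       [ 0.        ,  0.        ,  0.        ,  1.        ]])}
0.1 [ 0.22156615 -0.53011064  0.2415156 ] [-8.28733686e-04  9.80481789e-01  1.96608167e-01 -6.47889825e-05] 1.0049559943870023
```

View pics/scene0.png

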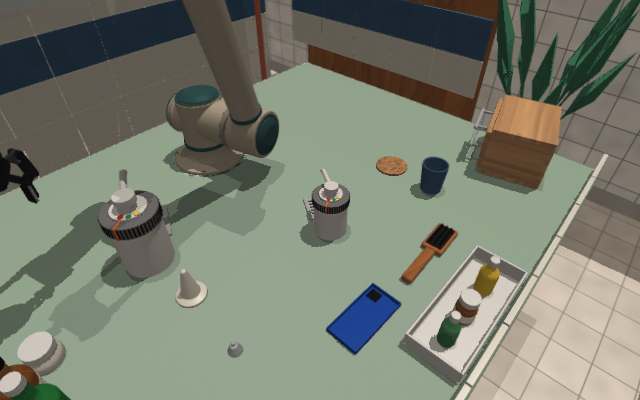

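View pics/top0.png

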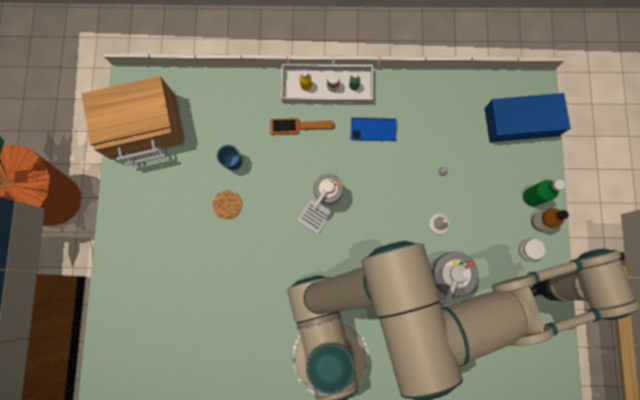

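The smaller dispenser is at about (328,187) in top and (331,205) in scene. The larger look-alike is at (455,272) in top and (135,225) in scene. I'll zoom in on the smaller one.

```bash
cat > h.py <<'E'
from rig import *
import numpy as np, cv2
def proj(n,P):
    c=camera_model(n);T=np.linalg.inv(c["T"]);P=np.atleast_2d(P).astype(float)
    return cv2.projectPoints(P,cv2.Rodrigues(T[:3,:3])[0],T[:3,3],c["intrinsics"],c["dist"])[0][:,0]
def ray(n,uv,z):
    c=camera_model(n);p=cv2.undistortPoints(np.array([[uv]],float),c["intrinsics"],c["dist"])[0,0]
    d=c["T"][:3,:3]@np.r_[p,1];o=c["T"][:3,3];return o+d*(z-o[2])/d[2]
E
python3 - <<'E'
from h import *
a=cv2.imread("pics/scene0.png")[155:255,280:380]; b=cv2.imread("pics/top0.png")[155:235,290:370]
b=cv2.resize(b,(400,400),interpolation=cv2.INTER_CUBIC);a=cv2.resize(a,(400,400),interpolation=cv2.INTER_CUBIC)
cv2.imwrite("pics/z0.png",np.hstack([a,b]))
for n in("scene","top"):
    for m in masks_of("dispenser",n): 
        r=np.argwhere(m["region"]);print(n,m["confidence"],m["position"],r.min(0),r.max(0))
print(ray("top",(327,186),.142),ray("scene",(331,184),.142))
E
```

```text
scene 0.75 [211.1, 329.1] [168 303] [241 349]
top 0.78 [273.9, 454.0] [252 430] [306 478]
top 0.67 [199.3, 322.0] [173 297] [232 343]
[0.50019737 0.01388509 0.142     ] [0.49922613 0.01164642 0.142     ]
```

View pics/z0.png

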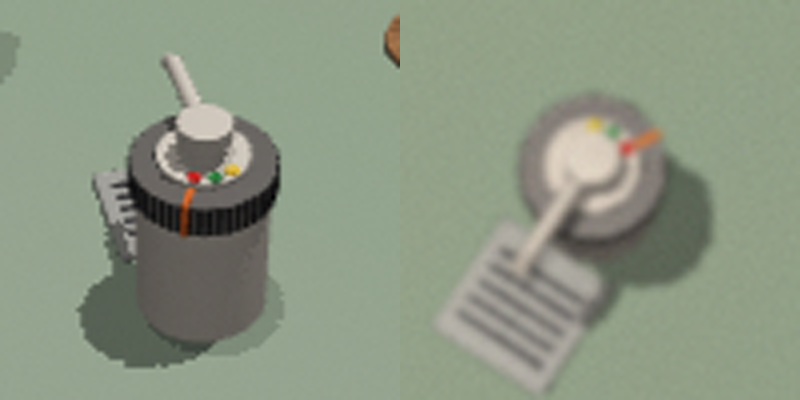

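```bash
cat > ov.py <<'E'
from h import *
import sys
def draw(n,img,x,y,ang,s=6,box=None,lines=((.044,.114),(.044,.092),(.017,.142),(.041,0.0))):
    u0,v0,w,h=box
    im=cv2.resize(img[v0:v0+h,u0:u0+w],None,fx=s,fy=s,interpolation=cv2.INTER_CUBIC)
    t=np.linspace(0,2*np.pi,100)
    f=lambda P:np.int32(np.round((proj(n,P)-[u0,v0]+.5)*s))
    for (r,z),c in zip(lines,((0,0,255),(255,0,255),(255,255,0),(0,255,0))):
        cv2.polylines(im,[f(np.c_[x+r*np.cos(t),y+r*np.sin(t),0*t+z])],True,c,1)
    a=np.radians(ang);d=np.array([np.cos(a),np.sin(a)])
    cv2.polylines(im,[f([[x,y,.135],[x+.08*d[0],y+.08*d[1],.135]])],False,(0,255,255),1)
    return im
E
python3 - <<'E'
from ov import *
x,y,a=.5,.013,149
A=draw("scene",cv2.imread("pics/scene0.png"),x,y,a,4,(285,155,95,100))
B=draw("top",cv2.imread("pics/top0.png"),x,y,a,5,(290,160,76,80))
cv2.imwrite("pics/o0.png",np.hstack([A,B]))
E
```

```text
(no output)
```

View pics/o0.png

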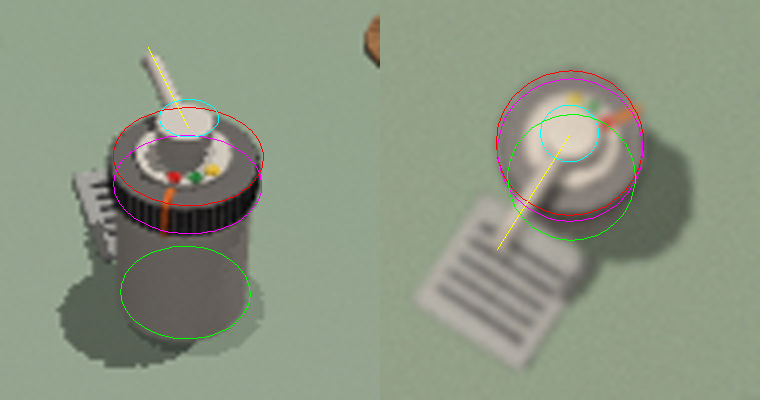

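Emit:
carry_out(
  plan=[0,0,-0.05,0,0.03,-0.022,-0.06,0,0.068,-0.05,-0.06,0,0.107,-0.079,-0.06,0,0.146,-0.107,-0.06,0,0.185,-0.136,-0.06,0,0.224,-0.165,-0.06,0,0.263,-0.193,-0.06,0,0.302,-0.222,-0.06,0,0.341,-0.251,-0.06,0,0.38,-0.28,-0.06,0,0.38,-0.28,-0.06,0],
  hand=0,
  squeeze=60,
)

```text
time: 1.4
tool_pos: [0.4664, -0.1202, 0.302]
eef_rot: [-0.002, 0.98, 0.2, 0.001]
force: [-1.0, -0.5, -0.3]
grip_width: -0.0
```

Emit:
carry_out(
  plan=[0.038,-0.027,0,0,0.076,-0.054,0,0,0.114,-0.082,0,0,0.152,-0.109,0,0,0.152,-0.109,0,0,0.152,-0.109,0.04,0,0.152,-0.109,0.08,0,0.152,-0.109,0.11,0,0.152,-0.109,0.11,0],
)

```text
time: 2.3
tool_pos: [0.5597, 0.0389, 0.1884]
eef_rot: [-0.003, 0.98, 0.2, -0.004]
force: [-1.0, -0.4, -1.1]
grip_width: 0.004
```

Run:
```python
from ov import *
for n in("scene","top"): cv2.imwrite(f"pics/{n}1.png",grab_frame(n)[:,:,::-1])
x,y,a=.499,.0125,147
A=draw("scene",cv2.imread("pics/scene1.png"),x,y,a,4,(285,130,95,125))
B=draw("top",cv2.imread("pics/top1.png"),x,y,a,5,(290,140,76,100))
cv2.imwrite("pics/o1.png",np.hstack([A,B])); s=sense();print(s["tool_pos"],s["eef_rot"],s["force"],s["q"])
```

```text
[0.56352615 0.03907007 0.19317839] [-1.84025565e-03  9.79820079e-01  1.99871633e-01  7.46356975e-04] [ 1.30481816 -0.49655913 -0.06656747] [-0.05643318  0.29193144  1.60777275  0.00416323  1.24138554  1.11056277]
```

View pics/o1.png

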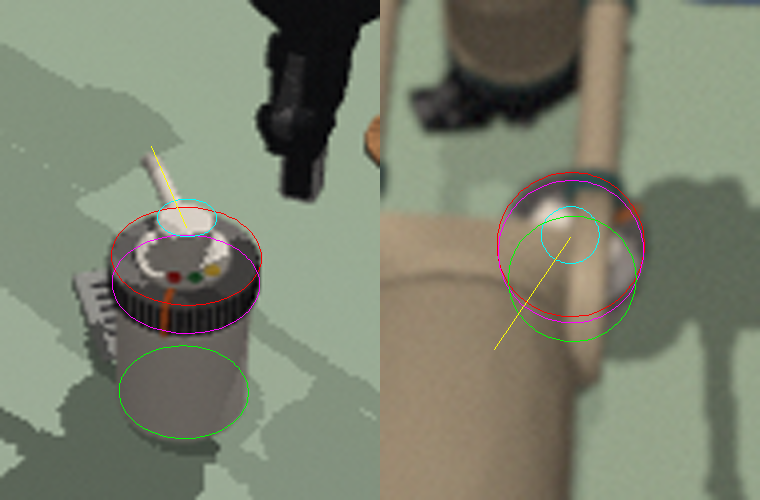

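Emit:
carry_out(
  plan=[0,0,0.04,0,0,0,0.07,0,0,0,0.087,0,0,0,0.087,0,-0.006,0,0.087,0,-0.01,0,0.087,0,-0.01,0,0.087,0],
)

```text
time: 3.1
tool_pos: [0.5547, 0.0351, 0.1079]
eef_rot: [-0.001, 0.98, 0.2, 0.002]
force: [0.1, -0.2, -0.3]
grip_width: 0.002
```

Run:
```python
from ov import *
cv2.imwrite(f"pics/scene2.png",grab_frame("scene")[:,:,::-1])
x,y,a=.499,.0125,147
A=draw("scene",cv2.imread("pics/scene2.png"),x,y,a,6,(285,140,95,100))
cv2.imwrite("pics/o2.png",A); s=sense();print(s["tool_pos"],s["eef_rot"],s["force"])
```

```text
[0.55487705 0.03526659 0.10769115] [-0.00146544  0.97983743  0.19978072  0.00203412] [ 0.48452012 -0.25285505 -0.38276168]
```

View pics/o2.png

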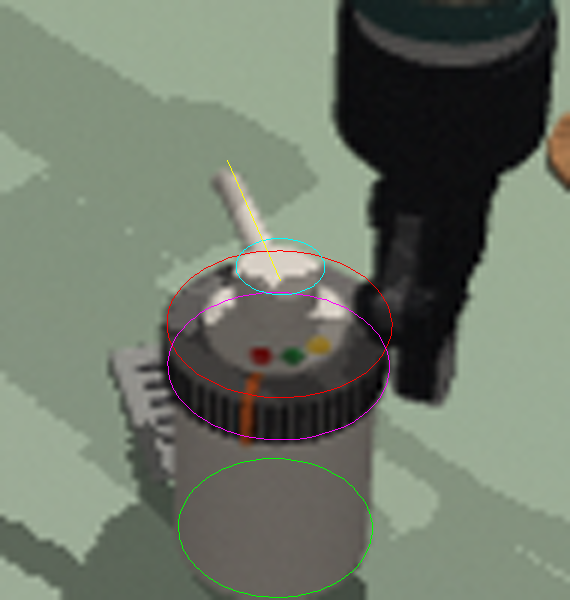

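The finger is beside the rim, at about (420,390) in the zoomed view, with no contact yet. Next I press inward a little at a time.

Emit:
carry_out(
  plan=[-0.003,0,0,0,-0.005,0,0,0,-0.006,0,0,0,-0.006,0,0,0],
)

```text
time: 3.55
tool_pos: [0.5504, 0.0331, 0.1083]
eef_rot: [-0.001, 0.98, 0.2, 0.003]
force: [1.7, 2.0, 1.9]
grip_width: -0.001
```

Emit:
carry_out(
  plan=[-0.002,0,0,0,-0.002,0,0,0],
)

```text
time: 3.75
tool_pos: [0.5504, 0.0327, 0.1084]
eef_rot: [-0.001, 0.98, 0.199, 0.005]
force: [5.5, 2.6, -1.5]
grip_width: -0.002
```

Run:
```python
from rig import *
s=sense();print(s["tool_pos"],s["eef_rot"],s["force"],s["moment"],s["time"])
```

```text
[0.55042427 0.03273293 0.10838032] [-0.00146419  0.97989546  0.19943196  0.00544309] [ 5.53238413  2.56700908 -1.48710165] [ 0.46053425 -0.79484829  0.02247283] 3.75
```

Emit:
carry_out(
  plan=[-0.004,0,0,0,-0.0041,-0.0027,0,-3,-0.0043,-0.0054,0,-6,-0.0046,-0.008,0,-9,-0.0051,-0.0107,0,-12,-0.0051,-0.0107,0,-12],
)

```text
time: 4.35
tool_pos: [0.5452, 0.0419, 0.1086]
eef_rot: [-0.001, 0.954, 0.301, 0.01]
force: [8.6, 4.4, -4.6]
grip_width: -0.001
```

Run:
```python
from ov import *
s=sense();print(s["tool_pos"],s["eef_rot"],s["force"],s["moment"],s["time"])
d=s["tool_pos"][:2]-np.array([.499,.0125]);print(np.hypot(*d),np.degrees(np.arctan2(d[1],d[0])),2*np.degrees(np.arctan2(s["eef_rot"][2],s["eef_rot"][1])))
cv2.imwrite(f"pics/scene3.png",grab_frame("scene")[:,:,::-1])
A=draw("scene",cv2.imread("pics/scene3.png"),.499,.0125,147,6,(285,140,95,100),lines=())
cv2.imwrite("pics/o3.png",A)
```

```text
[0.54519741 0.04191382 0.1085627 ] [-8.43042260e-04  9.53632739e-01  3.00818099e-01  9.61036808e-03] [ 8.60682197  4.41280475 -4.6486318 ] [ 0.8006774  -1.34436372 -0.03550156] 4.35
0.054766541771061224 32.48484447404119 35.01517545434991
```

View pics/o3.png

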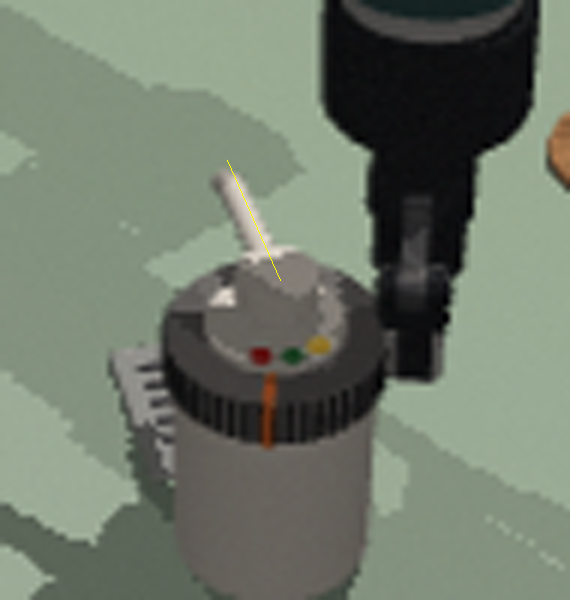

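The orange line has moved from (250,410) to (268,410), so the collar turns with the finger and is now about 11° in. I'll carry on to about 29° in total.

Emit:
carry_out(
  plan=[-0.0038,0,0,0,-0.0037,-0.0033,0,-3,-0.0039,-0.0064,0,-6,-0.0042,-0.0095,0,-9,-0.0047,-0.0126,0,-12.5,-0.0056,-0.016,0,-16,-0.0056,-0.016,0,-16],
)

```text
time: 5.1
tool_pos: [0.5334, 0.0544, 0.1086]
eef_rot: [-0.001, 0.903, 0.43, 0.013]
force: [6.1, 8.4, -2.8]
grip_width: -0.001
```

Run:
```python
from ov import *
s=sense();print(s["tool_pos"],s["eef_rot"],s["force"],s["moment"],s["time"])
d=s["tool_pos"][:2]-np.array([.499,.0125]);print(np.hypot(*d),np.degrees(np.arctan2(d[1],d[0])),2*np.degrees(np.arctan2(s["eef_rot"][2],s["eef_rot"][1])))
cv2.imwrite(f"pics/scene4.png",grab_frame("scene")[:,:,::-1])
A=draw("scene",cv2.imread("pics/scene4.png"),.499,.0125,147,6,(285,140,95,100),lines=())
cv2.imwrite("pics/o4.png",A)
```

```text
[0.53339124 0.0543848  0.10858595] [-7.02158731e-04  9.02674690e-01  4.30137277e-01  1.26425242e-02] [ 6.14794326  8.39950665 -2.80931436] [ 1.3106292  -0.92956679  0.01736578] 5.1
0.054194963749260694 50.610883587823864 50.956922233262134
```

View pics/o4.png

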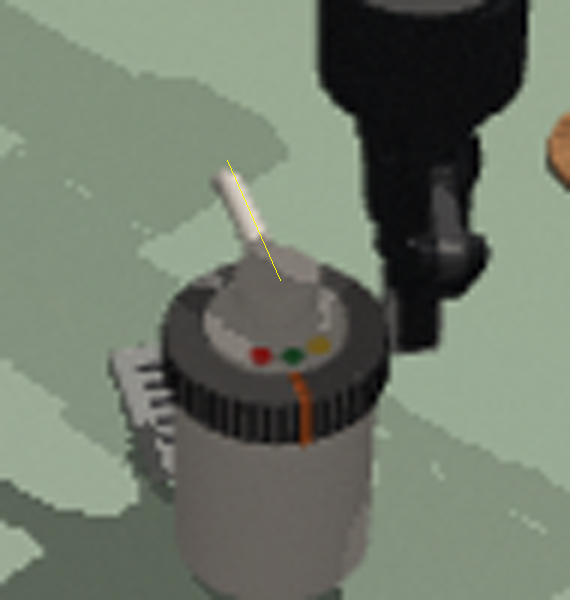

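The line now points at the green dot, at (297,380). I'll back off radially and rise.

Emit:
carry_out(
  plan=[0.006,0,0,0,0.018,0,0,0,0.025,0,0,0,0.025,0,-0.04,0,0.025,0,-0.08,0,0.025,0,-0.085,0,0.025,0,-0.085,0],
)

```text
time: 5.85
tool_pos: [0.5482, 0.0727, 0.1955]
eef_rot: [0.0, 0.903, 0.43, 0.014]
force: [0.3, 0.2, -0.9]
grip_width: 0.002
```

Run:
```python
from ov import *
s=sense();print(s["tool_pos"],s["eef_rot"],s["force"],s["time"])
R=cv2.Rodrigues  
from scipy.spatial.transform import Rotation as Ro
q=s["eef_rot"];M=Ro.from_quat([q[1],q[2],q[3],q[0]]).as_matrix()
print("to head above:",M.T@(np.array([.4995,.0125,.165])-s["tool_pos"]))
for n in("scene","top"): cv2.imwrite(f"pics/{n}5.png",grab_frame(n)[:,:,::-1])
A=draw("scene",cv2.imread("pics/scene5.png"),.499,.0125,147,6,(285,140,95,100))
cv2.imwrite("pics/o5.png",A)
```

```text
[0.54816358 0.07274647 0.19547786] [1.20468986e-04 9.02774739e-01 4.29892278e-01 1.37980118e-02] [ 0.28397802  0.24234009 -0.92239445] 5.85
to head above: [-0.07817743 -0.00016182  0.02854724]
```

View pics/o5.png

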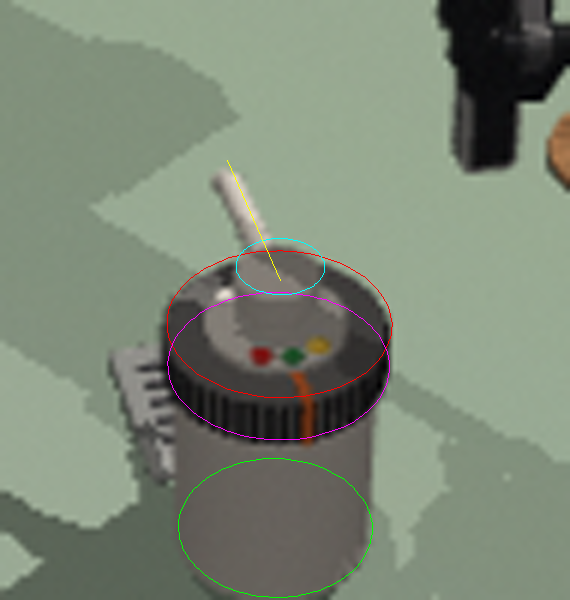

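Emit:
carry_out(
  plan=[-0.03,0,0,0,-0.06,0,0,0,-0.078,0,0,0,-0.078,0,0.015,0,-0.078,0,0.028,0,-0.078,0,0.028,0],
)

```text
time: 6.55
tool_pos: [0.4952, 0.0126, 0.1602]
eef_rot: [-0.003, 0.903, 0.43, 0.008]
force: [-0.9, 0.8, -0.0]
grip_width: 0.002
```

Run:
```python
from ov import *
s=sense();print(s["tool_pos"],s["eef_rot"],s["force"],s["time"])
a=np.radians(-33);print(proj("scene",[[.499+r*np.cos(a+o),.0125+r*np.sin(a+o),.114] for o in(-.52,-.26,0,.26,.52) for r in (.044,)])*6-[285*6,140*6])
cv2.imwrite(f"pics/scene6.png",grab_frame("scene")[:,:,::-1])
A=draw("scene",cv2.imread("pics/scene6.png"),.499,.0125,147,6,(285,140,95,100),lines=())
cv2.imwrite("pics/o6.png",A)
```

```text
[0.49522146 0.0125826  0.16017893] [-0.0030416   0.90297673  0.42959831  0.00831082] [-0.94938216  0.78843846 -0.02568051] 6.55
[[247.74411884 391.38324212]
 [277.76002945 394.06331471]
 [307.65520798 391.45283483]
 [335.2062561  383.76374558]
 [358.40910302 371.61547652]]
```

View pics/o6.png

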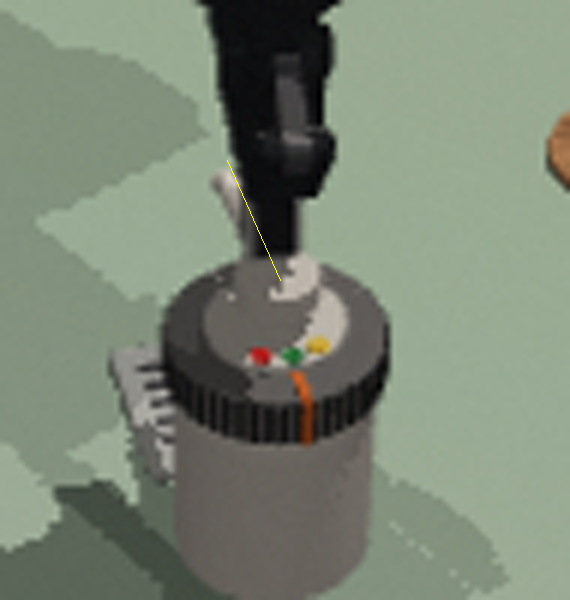

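Emit:
carry_out(
  plan=[0.0027,0.0034,0.003,0,0.0027,0.0034,0.007,0,0.0027,0.0034,0.01,0,0.0027,0.0034,0.013,0,0.0027,0.0034,0.016,0,0.0027,0.0034,0.018,0,0.0027,0.0034,0.018,0],
)

```text
time: 7.3
tool_pos: [0.5014, 0.0127, 0.145]
eef_rot: [-0.002, 0.903, 0.43, 0.01]
force: [-1.8, -0.7, 10.5]
grip_width: -0.002
```

Emit:
carry_out(
  plan=[0,0,0.003,0,0,0,0.006,0,0,0,0.008,0,0,0,0.008,0,0,0,0.008,0],
)

```text
time: 7.8
tool_pos: [0.5019, 0.0127, 0.1445]
eef_rot: [-0.0, 0.903, 0.43, 0.012]
force: [-14.1, 0.6, 48.6]
grip_width: 0.004
```

Run:
```python
from ov import *
s=sense();print(s["tool_pos"],s["eef_rot"],s["force"],s["time"])
cv2.imwrite(f"pics/scene7.png",grab_frame("scene")[:,:,::-1])
A=draw("scene",cv2.imread("pics/scene7.png"),.499,.0125,147,6,(285,140,95,100),lines=())
cv2.imwrite("pics/o7.png",A)
```

```text
[0.50185992 0.01266453 0.14451817] [-2.05282769e-04  9.02649158e-01  4.30207867e-01  1.20683789e-02] [-14.05765754   0.55455726  48.57081164] 7.8
```

View pics/o7.png

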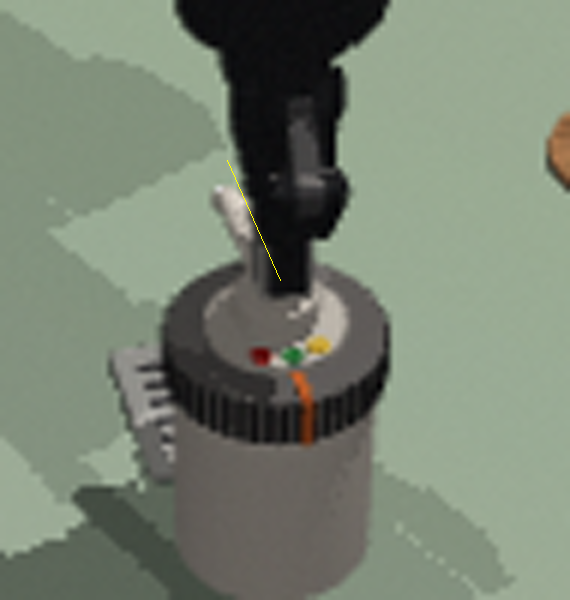

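Pump is on its hard stop: 48 N at z = 0.1445, and the spout has visibly dropped. The collar line is still at green. I'll release upward.

Emit:
carry_out(
  plan=[0,0,-0.005,0,0,0,-0.015,0,0,0,-0.04,0,0,0,-0.08,0,0,0,-0.1,0,0.05,0,-0.1,0,0.09,0,-0.1,0,0.12,0,-0.1,0,0.12,0,-0.1,0,0.12,0,-0.1,0],
)

```text
time: 8.85
tool_pos: [0.5748, 0.105, 0.246]
eef_rot: [-0.0, 0.902, 0.431, 0.011]
force: [-0.3, 0.6, 0.9]
grip_width: -0.001
```

Run:
```python
from ov import *
s=sense();print(s["tool_pos"],s["force"],s["time"])
cv2.imwrite(f"pics/scene8.png",grab_frame("scene")[:,:,::-1])
A=draw("scene",cv2.imread("pics/scene8.png"),.499,.0125,147,6,(285,140,95,100))
cv2.imwrite("pics/o8.png",A)
```

```text
[0.57484876 0.10501468 0.24597705] [-0.25498038  0.58970166  0.85284976] 8.85
```

View pics/o8.png

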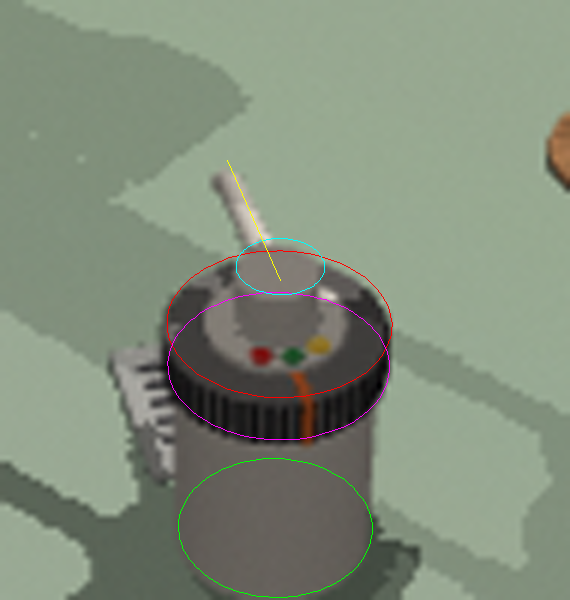

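View pics/scene8.png

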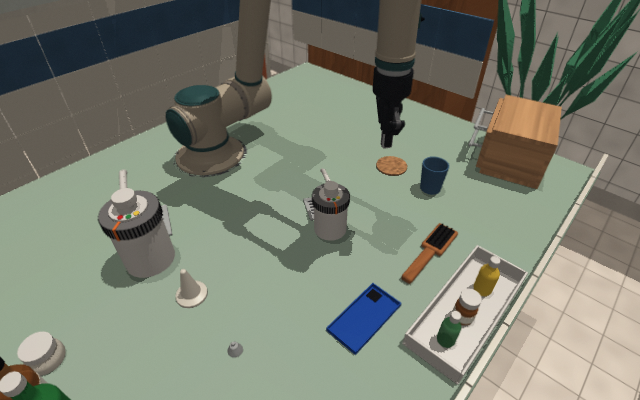

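The head is back up, with the spout end at (225,180) in the zoom as it was before the push. The line is at green, the other things haven't moved, and the gripper is clear.

```bash
python3 -c "
from rig import *
print(finish_job())"
```

```text
the job is handed in; nothing more can be done
None
```

I opened the collar on the smaller dispenser to the first click, then pushed the pump head fully down and let it come back up. I then handed the job in. The arm's clock read about 8.9 s, well under the 42 s limit.

- **Collar:** I pressed the shut fingertips against the rim with about 10 N and turned it about 29° counter-clockwise. After I let go, the orange line lay where the green click should be. It was still there after the pump push.
- **Pump:** The head reached its stop, with the tool at 0.1445 m and about 49 N upward on it. That is above the 40 N limit for the arm or gripper body, but only the fingertips should have been touching. It is well under the 120 N wrist limit.
- **Last picture:** The head was back up, the gripper was clear with about 1 N of residual force reading, and the other things looked unmoved.

No checks failed. The camera overlays differed from the picture by about 1 pixel, or 1–2 mm, which is within the calibration.

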